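Hold the relief valve bonnet down on its spring for the fitter

ROBOT

A 7-joint arm with a two-finger parallel gripper is mounted at the origin on the work surface. World frame = base frame: x ahead of the robot, y to its left, z up, the work surface at z = 0. Lengths are in m, angles in rad, forces in N, time in s.
With the tool pointing down it reaches from about 0.425 to 0.875 m from the base axis. Payload 4.7 kg.
Tool frame: the origin (TCP) lies at the very end of the fingers, on their centre line; the grasp point (between the pads) lies 19 mm behind it; z points along the fingers, y is the line along which they close (so a half turn about z gives the same grasp; the last joint's range is limited). The gripper opens to 87 mm and grips with 3 to 60 N. Pads are 19 mm wide; open, the fingers measure 117 mm over their backs; the gripper's body (75 mm by 190 mm) begins 51 mm behind the grasp point.
Start: joints at [1.221, 0.321, -0.07, 1.45, 0.023, 1.371, -0.057], TCP at [0.231, -0.607, 0.223] pointing down, gripper open.
Joint ranges: [-2.86, 2.86], [-0.3, 2.09], [-1.38, 1.24], [0.06, 2.45], [-1.56, 4.7], [0.09, 2.05], [-2.69, 2.69]. Speed limits (rad/s): [2.57, 2.57, 3.14, 3.14, 3.14, 3.14, 3.14].

INTERFACE

Orientations are given as a rotation vector (axis times angle).
In Python, from bench import ctrl, get_image, job gives the robot as it stands.
- The arm moves only by the shell command python3 -m crank 'ROWS' [FORCE]. ROWS is JSON, a list that holds one entry, the list of rows, each a list of 5 numbers: the shift along the tool's x, y, z in mm, then the turn about the tool's z in rad, then the closure, from -1 (fully open) to 1 (shut), so that 0 is half open. A call has 1 to 10 rows; each row shifts and turns the commanded pose from where the row before left it, along the tool's axes as they then stand; what a row does not reach is not made up. A row lasts 1/12 s, in which the tool goes at most 41.7 mm and 7.16 degrees, less where a joint would pass 70% of its speed; a pose out of reach is approached as far as the arm can. A call with a gripper value outside its range is refused whole. The fingers move at their own pace and stop on an object; FORCE is the grip in N (left out, the last holds). Time passes only in rows, so rows that do not move let the fingers close. It gives the time, the measured TCP pose, the force, the opening and the grip force at its end, in the units of the state.
- ctrl.get_state(): the state, without advancing time (a new reading comes with each control period).
- get_image(name): name is "side" or "top"; returns a dict with "pixels" (480x640x3 uint8, red, green, blue), "fx", "fy", "cx", "cy" (pixels), "k1" (the pictures are not rectified: a ray, as slopes to the right and down, at radius r is drawn at 1 + k1 r^2 times it, then the intrinsics apply), "T" (4x4, takes a point from camera to world coordinates). Camera axes: x right, y down, z forward; pixel columns grow to the right and rows downward; lengths in m; the calibration is good to about 2 mm. A picture is of the moment at which its call begins. There is no depth.
- job.close_job(): hands the job in; it is judged then, once.
The state is a dict: "time": time; "joint_positions": joint angles; "qd": joint speeds; "joint_torque": joint torques, N m; "position": TCP position; "tool_rot": TCP orientation; "ft_force": force on the tool from outside, world axes, zero at the start; "torque": the same for the moment, N m; "grip_width": opening from 0.0 (shut) to 1.0 (fully open); "grip_force": force on a finger pad.
Only numpy, scipy, OpenCV 4.12 (cv2) and the standard library are available. Lean on these libraries where they do the work, as an engineer would, in place of code of your own. Each camera call takes 0.05 s, during which the arm holds its last target. There are 200 camera calls.

TASK

Put the loose two-hole bonnet over the two studs of the pump's relief valve, ease it down against the spring until it is flush on its seat all round, and hold it there with a steady downward push of about 15 newtons in all (spring included, never a slam) so that the fitter can run the nuts on. Leave the tools and parts lying around where they are. Finish while still holding the bonnet pressed down: do not let go, the spring would lift it again.

Things in the scene. Friction and masses are not known exactly. Their poses are not given: they have to be found in the camera images.
- bonnet: Loose aluminium cover, about 0.2 kg, lying flat: oval flange 10 mm thick, 109 mm long (x), 61 mm wide (y), a 13 mm through hole on x 38 mm either side of the middle. In the middle a hexagonal boss, 30 mm across the flats facing +y and -y, top 44 mm above the flat underside, plus a 3 mm button. Origin: centre of the underside; z up. Same after half a turn.
- pump: Blue pump, 170 mm long (x), 125 mm wide (y), heavy, does not move. Origin: centre of its underside. Top middle: relief valve chamber ending in an oval flange like the bonnet's, long along x, with a thin brown gasket. Two 9 mm steel studs with tapered tips stand up 30 mm above the gasket, on the x axis 38 mm either side of the middle.
- valve_seat (a point): Centre of the gasket face on top of the pump's relief valve chamber, 150 mm above the table; axes as the pump's. The bonnet is home when its underside rests here, either way round, with the studs through its holes.
- spring_plate (a joint): Round steel plate, 33 mm across, midway between the studs, standing 14 mm proud of the gasket face on its spring; moves straight down. 0 when free, 0.014 m when level with the gasket face. Spring: 2.4 N at 0 plus 0.6 N per mm, so about 11 N when level (the bonnet's own weight gives about 2 N of this).
- hammer: Hammer with a wooden handle, 260 mm long, lying flat beyond the work, on the far side; not needed. Origin: middle of its length, on the table.
- spanner: Steel open-ended spanner, 180 mm long, lying flat beyond the work, on the far side; not needed. Origin: middle of its length, on the table.
- sleeve: Upright steel sleeve, 42 mm diameter, 36 mm tall; not needed. Origin: centre of its underside.
- nut_dish: Round metal dish, 84 mm diameter, 22 mm tall, with the nuts and washers for the fitter; not needed. Origin: centre of its underside.
Not all that is in view belongs to the job. What is meant by the bonnet is not orange, and is the smaller of those in its own colour.

How it is judged:
At the end, for the whole second after the job is handed in: Still held down by the robot, at rest: underside within 1.5 mm of the gasket face, centre within 4 mm and long axes within 0.12 rad of the seat, level within 0.03 rad, bearing on the pump (seat and spring plate together) with 12 to 23 N: a push of about 10 to 21 N plus its weight (z of bonnet in the frame of valve_seat between -0.004 and 0.0015 m and horizontal distance between bonnet and valve_seat below 0.004 m and angle between bonnet's own z axis and vertical below 0.03 rad and angle between the x axis of bonnet and the x axis of valve_seat, either way round below 0.12 rad and contact force between bonnet and pump between 12 and 23 N and contact force between any of the fingers, the arm and bonnet above 3 N and linear speed of bonnet below 0.01 m/s); the arm keeps its last pose, push and grip.
It fails at once if the bonnet is slammed or forced on the pump (over 45 N) (contact force between bonnet and pump above 45 N).
It fails at once if a bystander is moved by more than 30 mm (distance of any of hammer, spanner, sleeve, nut_dish from where it was at the start of the episode above 0.03 m).
It also fails if it takes over 64 s, if anything falls off the work surface, if the arm or the gripper's body presses on something with over 40 N, if the wrist force passes 120 N, or if a joint passes its speed limit or range.

## Working session

There is one attempt and no reset: what is moved stays moved. The work goes in short steps, Python scripts to look and compute and a shell command to move; the robot and the scene stay as the last step left them, time stands still between calls to the robot, and variables do not carry over. Pictures are saved under pics/ and viewed, at most 10 in all, crops included, and the job is handed in when it is done.

```bash
ls; mkdir -p pics; python3 - <<'E'
from bench import ctrl,get_image
import cv2,numpy as np
s=ctrl.get_state();print({k:np.round(v,3).tolist() for k,v in s.items()})
for n in("top","side"):
    g=get_image(n);cv2.imwrite(f"pics/{n}0.png",g["pixels"][:,:,::-1])
    print(n,g["fx"],g["fy"],g["cx"],g["cy"],g["k1"]);print(np.round(g["T"],4).tolist())
E
```

```text
pics
{'time': 0.0, 'joint_positions': [1.221, 0.322, -0.07, 1.452, 0.023, 1.371, -0.057], 'qd': [0.001, -0.001, -0.002, -0.001, -0.0, -0.001, 0.001], 'joint_torque': [-0.001, -49.129, -0.404, -31.253, -0.064, 0.044, 0.0], 'position': [0.231, -0.607, 0.221], 'tool_rot': [-3.088, -0.568, 0.001], 'ft_force': [-0.24, -0.109, 0.15], 'torque': [0.022, -0.013, -0.016], 'grip_force': 0.0, 'grip_width': 1.0}
top 540.6080975917442 540.6080975917442 330.9596807829829 246.99002670978464 -0.13870242054047516
[[-0.0295, -0.996, 0.0843, 0.5266], [-0.9989, 0.0324, 0.0332, -0.0617], [-0.0358, -0.0832, -0.9959, 1.2499], [0.0, 0.0, 0.0, 1.0]]
side 495.8926091840277 495.8926091840277 324.3783748709094 238.99217305246606 -0.04399641490099839
[[-0.7036, -0.3547, 0.6158, 0.0523], [-0.7106, 0.3507, -0.6099, 0.5289], [0.0004, -0.8667, -0.4988, 0.5711], [0.0, 0.0, 0.0, 1.0]]
```

View pics/top0.png

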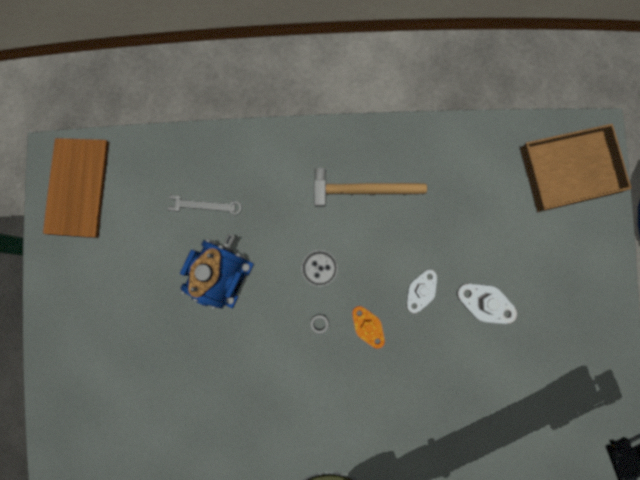

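View pics/side0.png

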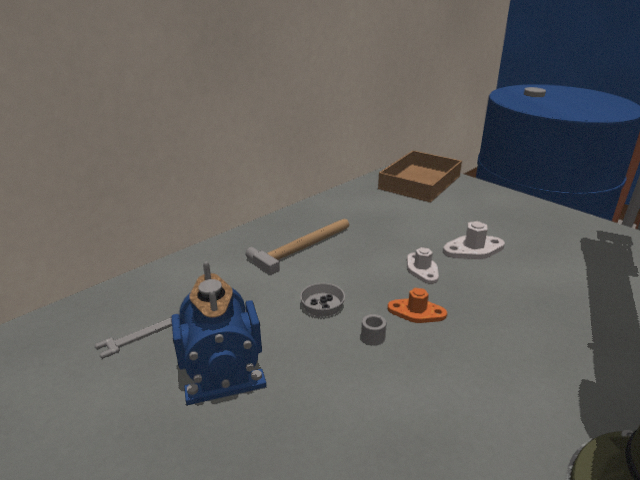

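Three covers in the top view: orange at (368,327), small white at (422,291) and large white at (488,304). The bonnet should be the one at (422,291), since it isn't orange and is the smaller of the two white ones. I'll measure it and confirm in a crop.

```bash
cat > h.py <<'E'
import numpy as np,cv2
from bench import ctrl,get_image
from scipy.spatial.transform import Rotation as R
def cam(g):
    return np.array([[g["fx"],0,g["cx"]],[0,g["fy"],g["cy"]],[0,0,1]]),np.array([g["k1"],0,0,0.])
def ray(g,uv):
    K,d=cam(g);p=cv2.undistortPoints(np.array(uv,float).reshape(-1,1,2),K,d).reshape(-1,2)
    T=np.array(g["T"]);return T[:3,3],np.c_[p,np.ones(len(p))]@T[:3,:3].T
def onz(g,uv,z):
    o,d=ray(g,uv);return o+d*((z-o[2])/d[:,2])[:,None]
def proj(g,P):
    K,d=cam(g);T=np.linalg.inv(np.array(g["T"]))
    return cv2.projectPoints(np.array(P,float).reshape(-1,1,3),T[:3,:3],T[:3,3],K,d)[0].reshape(-1,2)
def tri(g1,u1,g2,u2):
    o1,d1=ray(g1,u1);o2,d2=ray(g2,u2);out=[]
    for a,b in zip(d1,d2):
        t=np.linalg.lstsq(np.c_[a,-b],o2-o1,rcond=None)[0];p,q=o1+a*t[0],o2+b*t[1]
        out.append(np.r_[(p+q)/2,np.linalg.norm(p-q)])
    return np.array(out)
def crop(g,c,h,s):
    x,y=map(int,c);return cv2.resize(g["pixels"][y-h:y+h,x-h:x+h,::-1],None,fx=s,fy=s,interpolation=cv2.INTER_CUBIC)
def big(m):
    c=max(cv2.findContours(m.astype(np.uint8),cv2.RETR_EXTERNAL,cv2.CHAIN_APPROX_NONE)[0],key=cv2.contourArea)
    return c.reshape(-1,2)
E
python3 - <<'E'
from h import *
t=get_image("top");s=get_image("side")
def mk(g,c,h,f):
    m=np.zeros((480,640),bool);x,y=c;hsv=cv2.cvtColor(g["pixels"],cv2.COLOR_RGB2HSV).astype(int)
    m[y-h:y+h,x-h:x+h]=f(hsv[y-h:y+h,x-h:x+h]);return m
white=lambda a:(a[...,2]>165)&(a[...,1]<60)
brown=lambda a:(a[...,0]>5)&(a[...,0]<25)&(a[...,1]>80)&(a[...,2]>80)
for nm,c,h,f,z in(("small",(422,291),30,white,.01),("large",(488,304),38,white,.01),("gasket",(206,272),35,brown,.15)):
    k=big(mk(t,c,h,f));P=onz(t,k,z)[:,:2]*1000
    r=cv2.minAreaRect(P.astype(np.float32));b=cv2.boxPoints(r);e=b[1]-b[0],b[2]-b[1];L=max(e,key=np.linalg.norm)
    print(nm,k.min(0),k.max(0),np.round(r[0],1),np.round(r[1],1),"yaw",np.arctan2(L[1],L[0]))
k=big(mk(s,(210,295),32,brown));P=onz(s,k,.15)[:,:2]*1000;print("gasket side",cv2.minAreaRect(P.astype(np.float32)))
a=crop(t,(422,291),25,8);b=crop(t,(206,272),30,400/60)
c=crop(s,(422,264),25,8)[:200];c=crop(s,(212,290),40,5)
cv2.imwrite("pics/c1.png",np.hstack([a,cv2.resize(b,(400,400))]))
E
```

```text
small [408 271] [435 312] [ 524.  -224.4] [56.4 98.9] yaw -0.8247721
large [459 284] [515 322] [ 490.6 -374.8] [135.5  78.5] yaw 0.7526625
gasket [189 249] [219 296] [575.3 239.2] [ 59.6 100.1] yaw -0.114398405
gasket side ((574.9713745117188, 240.2071533203125), (59.30777359008789, 100.52103424072266), 43.48501968383789)
```

View pics/c1.png

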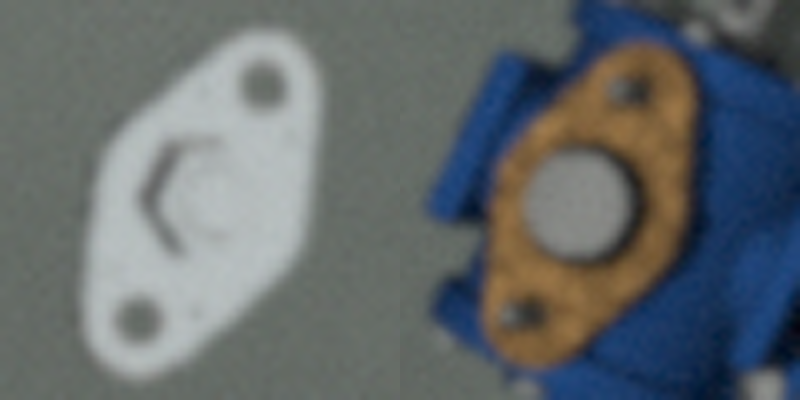

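The left half of the crop confirms the small white two-hole bonnet, with holes at about (429.9,276.3) and (414.1,306) full-frame. The right half shows the gasket, with studs at about (210.5,255.2) and (194,289.1). I'll refine the yaws from the hole and stud pairs, and from contour moments.

```bash
python3 - <<'E'
from h import *
t=get_image("top");s=get_image("side");g=t["pixels"].astype(int)
def pr(n,P):
    d=P[0]-P[1];print(n,np.round((P[0]+P[1])[:2]*500,1),"dist",np.linalg.norm(d[:2])*1000,"yaw",np.arctan2(d[1],d[0]))
pr("holes",onz(t,[[429.4,275.8],[413.6,305.5]],.008))
for z in(.15,.17,.18): pr("studs%g"%z,onz(t,[[210,254.7],[193.5,288.6]],z))
hsv=cv2.cvtColor(t["pixels"],cv2.COLOR_RGB2HSV).astype(int)
for n,c,h,f,z in(("bon",(422,291),30,lambda a:(a[...,2]>165)&(a[...,1]<60),.01),("gas",(206,272),35,lambda a:(a[...,0]>5)&(a[...,0]<25)&(a[...,1]>80)&(a[...,2]>80),.15)):
    m=np.zeros((480,640),bool);x,y=c;m[y-h:y+h,x-h:x+h]=f(hsv[y-h:y+h,x-h:x+h])
    P=(onz(t,big(m),z)[:,:2]*1000).astype(np.float32);M=cv2.moments(P.reshape(-1,1,2))
    print(n,M["m10"]/M["m00"],M["m01"]/M["m00"],"yaw",.5*np.arctan2(2*M["mu11"],M["mu20"]-M["mu02"]))
# boss button in both views by eye: top px
st=ctrl.get_state();print(R.from_rotvec(st["tool_rot"]).as_matrix().round(3))
E
```

```text
holes [ 524.8 -224.6] dist 77.15966374971377 yaw -0.5287729127600257
studs0.15 [577.2 244. ] dist 78.00078686504521 yaw -0.4784628583022441
studs0.17 [576.3 238.5] dist 76.58246888302955 yaw -0.4784628583022429
studs0.18 [575.8 235.7] dist 75.87330989202175 yaw -0.4784628583022429
bon 523.7349261629435 -224.68724661916946 yaw -0.5206225703770689
gas 575.5452312206255 239.21915876705776 yaw -0.4719537653117367
[[ 0.935  0.356 -0.   ]
 [ 0.356 -0.935  0.001]
 [-0.    -0.001 -1.   ]]
```

```bash
A='[[[27.3,-16.9,0,0,-1],[27.3,-16.9,0,0,-1],[27.3,-16.9,0,0,-1],[27.3,-16.9,0,0,-1],[27.3,-16.9,0,0,-1],[27.3,-16.9,0,0,-1],[27.3,-16.9,0,0,-1],[27.3,-16.9,0,0,-1]]]'; python3 -m crank '[[[27.3,-16.9,0,0,-1],[27.3,-16.9,0,0,-1],[27.3,-16.9,0,0,-1],[27.3,-16.9,0,0,-1],[27.3,-16.9,0,0,-1],[27.3,-16.9,0,0,-1],[27.3,-16.9,0,0,-1],[27.3,-16.9,0,0,-1]]]'
python3 -m crank '[[[27.3,-16.9,0,0,-1],[27.3,-16.9,0,0,-1],[27.3,-16.9,0,0,-1],[27.3,-16.9,0,0,-1],[27.3,-16.9,0,0,-1],[27.3,-16.9,0,0,-1],[27.3,-16.9,0,0,-1]]]'
python3 -m crank '[[[0,0,0,-0.12,-1],[0,0,0,-0.12,-1],[0,0,0,-0.12,-1],[0,0,0,-0.12,-1],[0,0,0,-0.12,-1],[0,0,0,-0.12,-1],[0,0,0,-0.12,-1],[0,0,0,-0.12,-1],[0,0,0,-0.12,-1],[0,0,0,-0.12,-1]]]'
python3 -m crank '[[[0,0,0,-0.12,-1],[0,0,0,-0.12,-1],[0,0,0,-0.12,-1],[0,0,0,-0.12,-1],[0,0,0,-0.12,-1],[0,0,0,-0.12,-1],[0,0,0,-0.12,-1],[0,0,0,-0.12,-1],[0,0,0,-0.09,-1],[0,0,0,0,-1]]]'
cat >> h.py <<'E'
def todo(xyz,yaw):
    s=ctrl.get_state();M=R.from_rotvec(s["tool_rot"]).as_matrix();p=np.array(s["position"])
    y0=np.arctan2(M[1,0],M[0,0]);dy=(yaw-y0+np.pi/2)%np.pi-np.pi/2
    print("t",s["time"],"pos",(p*1000).round(1),"yaw",round(y0,3),"shift mm",(M.T@(np.array(xyz)-p)*1000).round(1),"turn",round(-dy,3),"tilt",round(np.arccos(-M[2,2]),4),"F",np.round(s["ft_force"],1),"w",round(s["grip_width"],3),"g",round(s["grip_force"],1),"q",np.round(s["joint_positions"],2))
E
python3 -c "
from h import *
todo([.5245,-.2245,.1],-.525)"
```

```text
time: 0.97
position: [0.388, -0.4021, 0.2227]
tool_rot: [3.089, 0.568, 0.0]
ft_force: [0.7, 0.5, -0.2]
grip_width: 1.003
grip_force: 0.0
time: 1.55
position: [0.5245, -0.2236, 0.2227]
tool_rot: [3.089, 0.568, 0.0]
ft_force: [0.4, 0.0, 0.3]
grip_width: 0.997
grip_force: 0.0
time: 2.38
position: [0.5237, -0.2249, 0.2225]
tool_rot: [2.223, 2.22, -0.0]
ft_force: [-0.9, -0.5, -0.2]
grip_width: 0.999
grip_force: 0.0
time: 3.22
position: [0.5237, -0.2249, 0.2225]
tool_rot: [-0.816, -3.034, 0.0]
ft_force: [0.2, 0.2, 0.2]
grip_width: 0.994
grip_force: 0.0
t 3.2167 pos [ 523.7 -224.9  222.5] yaw 2.616 shift mm [ -0.5   0.8 122.5] turn -0.001 tilt 0.0001 F [0.2 0.2 0.2] w 0.994 g 0.0 q [ 0.89  0.2  -0.6   1.64  0.11  1.34  1.32]
```

```bash
python3 -m crank '[[[-0.5,0.8,25,0,-1],[0,0,25,0,-1],[0,0,25,0,-1],[0,0,25,0,-1],[0,0,22,0,-1],[0,0,15,0,-1],[0,0,10,0,-1],[0,0,0,0,-1]]]'
python3 -c "
from h import *
todo([.5245,-.2245,.015],-.525)
s=get_image('side');t=get_image('top');cv2.imwrite('pics/c2.png',np.hstack([crop(s,(422,250),40,5),crop(t,(420,291),40,5)]))"
```

```text
time: 3.88
position: [0.523, -0.2239, 0.0733]
tool_rot: [-0.821, -3.028, -0.001]
ft_force: [0.6, 0.4, 0.3]
grip_width: 0.999
grip_force: 0.0
t 3.8833 pos [ 523.  -223.9   73.3] yaw 2.612 shift mm [-1.8  0.2 58.3] turn -0.005 tilt 0.004 F [0.6 0.4 0.3] w 0.999 g 0.0 q [ 0.85  0.33 -0.58  1.81  0.2   1.07  1.24]
```

View pics/c2.png

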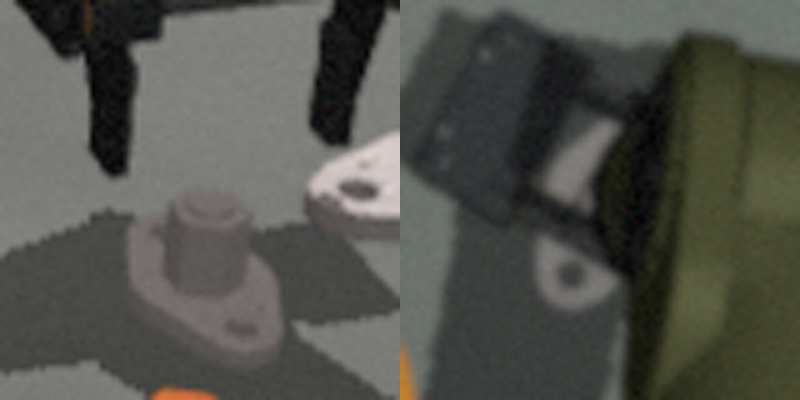

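The fingers straddle the boss: in the side view they are at about (404,260) and (448,252), with the boss between them at (424,257). Going down and gripping.

```bash
python3 -m crank '[[[-1.8,0,15,-0.005,-1],[0,0,15,0,-1],[0,0,12,0,-1],[0,0,9,0,-1],[0,0,7,0,-1],[0,0,0,0,-1],[0,0,0,0,0],[0,0,0,0,0.5],[0,0,0,0,1],[0,0,0,0,1]]]' 40
python3 -m crank '[[[0,0,0,0,1],[0,0,0,0,1],[0,0,0,0,1],[0,0,0,0,1],[0,0,0,0,1],[0,0,0,0,1]]]' 40
python3 -c "
from h import *
todo([.5245,-.2245,.015],-.525)"
```

```text
time: 4.82
position: [0.5266, -0.2256, 0.0182]
tool_rot: [0.812, 3.034, -0.001]
ft_force: [-0.3, 1.7, -1.2]
grip_width: 0.781
grip_force: 0.0
time: 5.32
position: [0.5261, -0.2255, 0.0175]
tool_rot: [-0.812, -3.035, 0.0]
ft_force: [-0.6, -0.4, 0.4]
grip_width: 0.341
grip_force: 40.0
t 5.3167 pos [ 526.1 -225.5   17.5] yaw 2.619 shift mm [1.8 0.1 2.5] turn 0.002 tilt 0.0003 F [-0.6 -0.4  0.4] w 0.341 g 40.0 q [ 0.83  0.4  -0.55  1.84  0.25  0.97  1.21]
```

```bash
python3 -m crank '[[[0,0,-8,0,1],[0,0,-20,0,1],[0,0,-30,0,1],[0,0,-35,0,1],[0,0,-35,0,1],[0,0,-35,0,1],[0,0,-30,0,1],[0,0,-20,0,1],[0,0,-5,0,1],[0,0,0,0,1]]]'
python3 -c "
from h import *
todo([.5755,.239,.235],-.475)"
```

```text
time: 6.15
position: [0.5268, -0.2254, 0.237]
tool_rot: [0.811, 3.032, -0.001]
ft_force: [0.6, -0.1, -2.6]
grip_width: 0.338
grip_force: 40.0
t 6.15 pos [ 526.8 -225.4  237. ] yaw 2.619 shift mm [189.6 426.7   1.4] turn -0.048 tilt 0.0028 F [ 0.6 -0.1 -2.6] w 0.338 g 40.0 q [ 0.89  0.19 -0.6   1.61  0.11  1.37  1.32]
```

```bash
python3 -m crank '[[[4.8,10.7,0,0,1],[9.5,21.3,0,0,1],[9.5,21.3,0,0,1],[9.5,21.3,0,0,1],[9.5,21.3,0,0,1],[9.5,21.3,0,0,1],[9.5,21.3,0,0,1],[9.5,21.3,0,0,1],[9.5,21.3,0,0,1],[9.5,21.3,0,0,1]]]'
python3 -m crank '[[[9.5,21.3,0,0,1],[9.5,21.3,0,0,1],[9.5,21.3,0,0,1],[9.5,21.3,0,0,1],[9.5,21.3,0,0,1],[9.5,21.3,0,0,1],[9.5,21.3,0,0,1],[9.5,21.3,0,0,1],[9.5,21.3,0,0,1],[9.5,21.3,0,0,1]]]'
python3 -m crank '[[[4.5,10.7,0,0,1],[0,0,0,-0.048,1],[0,0,0,0,1],[0,0,0,0,1],[0,0,0,0,1]]]'
python3 -c "
from h import *
todo([.5755,.239,.222],-.475)
s=get_image('side');t=get_image('top');cv2.imwrite('pics/c3.png',np.hstack([crop(s,(215,275),50,4),crop(t,(206,272),50,4)]))"
```

```text
time: 6.98
position: [0.5472, -0.0026, 0.2329]
tool_rot: [-0.809, -3.031, 0.0]
ft_force: [0.3, 0.0, -2.2]
grip_width: 0.341
grip_force: 40.0
time: 7.82
position: [0.5711, 0.2286, 0.2327]
tool_rot: [-0.809, -3.031, 0.003]
ft_force: [0.1, -0.1, -3.0]
grip_width: 0.339
grip_force: 40.0
time: 8.23
position: [0.5742, 0.2375, 0.2346]
tool_rot: [-0.742, -3.052, 0.002]
ft_force: [0.1, -0.6, -2.6]
grip_width: 0.345
grip_force: 40.0
t 8.2333 pos [574.2 237.5 234.6] yaw 2.665 shift mm [-0.4  2.  12.6] turn -0.002 tilt 0.0019 F [ 0.1 -0.6 -2.6] w 0.345 g 40.0 q [ 0.23  0.37 -0.86  1.48  0.28  1.42  0.46]
```

View pics/c3.png

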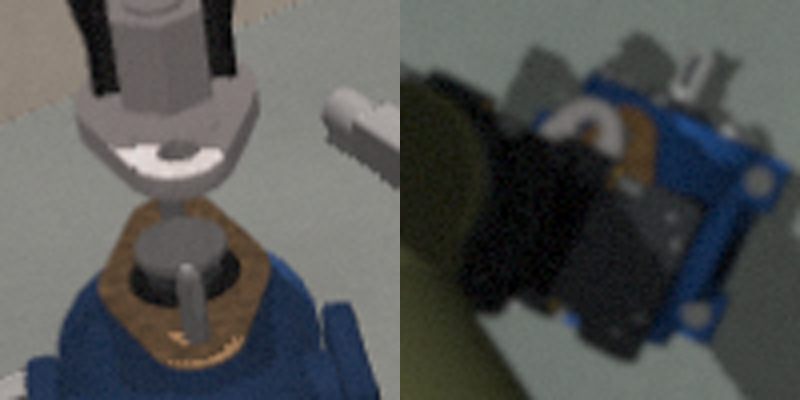

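Side view: the near stud has its tip at about (211.6,291.5) and base at (214.5,309.5). The bonnet's near hole is at about (209.1,262.1), almost above it. I'll turn that into millimetres.

```bash
python3 - <<'E'
from h import *
s=get_image('side')
st=ctrl.get_state();p=np.array(st["position"]);M=R.from_rotvec(st["tool_rot"]).as_matrix();x=M[:,0]
zu=p[2]-.0175
for sg in(1,-1): print("exp hole",((p+sg*.038*x)*1000).round(1), proj(s,[np.r_[(p+sg*.038*x)[:2],zu+.01]]).round(1))
print("hole seen",(onz(s,[[209.1,262.1]],zu+.01)*1000).round(1))
print("stud tip seen",(onz(s,[[211.6,291.2]],.18)*1000).round(1),"base",(onz(s,[[214.2,309]],.15)*1000).round(1))
for c in([.5755,.239],[.576,.237]):
  for sg in(1,-1): 
    q=np.array(c)+sg*.038*np.array([np.cos(-.475),np.sin(-.475)]);print("stud exp",q.round(4),proj(s,[np.r_[q,.18],np.r_[q,.15]]).round(1).tolist())
E
```

```text
exp hole [540.8 255.1 235.3] [[208.9 260.8]]
exp hole [608.3 220.2 235.3] [[203.2 233.4]]
hole seen [[538.  256.6 227.8]]
stud tip seen [[541.7 256.8 180. ]] base [[541.7 256.7 150. ]]
stud exp [0.6093 0.2216] [[206.0, 261.9], [208.4, 278.8]]
stud exp [0.5417 0.2564] [[211.9, 291.1], [214.4, 308.9]]
stud exp [0.6098 0.2196] [[207.0, 261.3], [209.4, 278.2]]
stud exp [0.5422 0.2544] [[212.9, 290.3], [215.4, 308.1]]
```

```bash
python3 - <<'E'
from h import *
s=get_image('side');t=get_image('top')
st=ctrl.get_state();p=np.array(st["position"]);M=R.from_rotvec(st["tool_rot"]).as_matrix();zu=p[2]-.0175
loc=lambda g,uv,z:((onz(g,uv,z)-p)@M[:,:2]*1000).round(1).tolist()
print("tip side (exp x 54.5)",loc(s,[[208.6,274.4]],zu)); print("hole side/top (exp x 38)",loc(s,[[209.1,262.1]],zu+.01),loc(t,[[203.2,253.9]],zu+.01))
x,y,h=(205,262,22);cv2.imwrite('pics/c4.png',np.hstack([crop(s,(209,262),22,9),crop(t,(200,256),22,9)]))
todo([.5775,.2379,.222],-.475)
E
```

```text
tip side (exp x 54.5) [[54.4, 3.0]]
hole side/top (exp x 38) [[41.3, -0.2]] [[-38.2, -1.7]]
t 8.4833 pos [574.6 238.  235.5] yaw 2.666 shift mm [-2.7  1.2 13.5] turn -0.001 tilt 0.0004 F [-0.7  0.6 -2.6] w 0.342 g 40.0 q [ 0.23  0.37 -0.86  1.48  0.28  1.42  0.46]
```

View pics/c4.png

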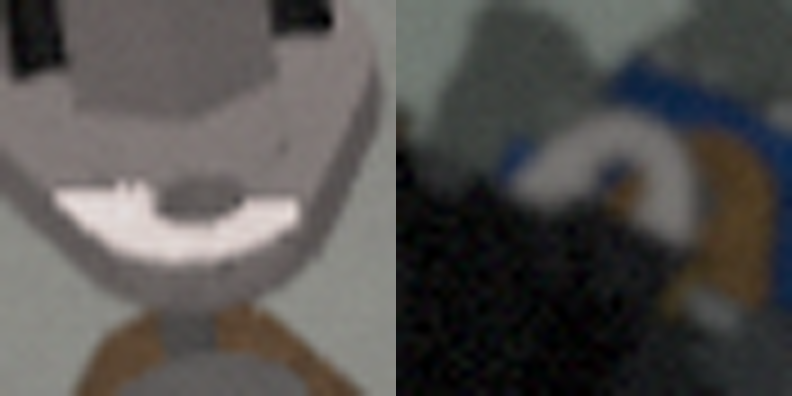

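```bash
python3 -m crank '[[[-1.2,0.6,3,0,1],[-1.2,0.6,4,0,1],[0,0,6,0,1],[0,0,6,0,1],[0,0,6,0,1],[0,0,4,0,1],[0,0,3,0,1],[0,0,0,0,1],[0,0,0,0,1]]]'
python3 - <<'E'
from h import *
todo([.5771,.2382,.190],-.475)
s=get_image('side');t=get_image('top');cv2.imwrite('pics/c5.png',np.hstack([crop(s,(212,280),25,8),crop(t,(203,257),25,8)]))
E
```

```text
time: 9.23
position: [0.577, 0.2386, 0.2034]
tool_rot: [-0.739, -3.053, 0.0]
ft_force: [0.8, -0.4, -1.7]
grip_width: 0.341
grip_force: 40.0
t 9.2333 pos [577.  238.6 203.4] yaw 2.667 shift mm [-0.2 -0.4 13.4] turn 0.0 tilt 0.0003 F [ 0.8 -0.4 -1.7] w 0.341 g 40.0 q [ 0.23  0.39 -0.85  1.52  0.3   1.36  0.45]
```

View pics/c5.png

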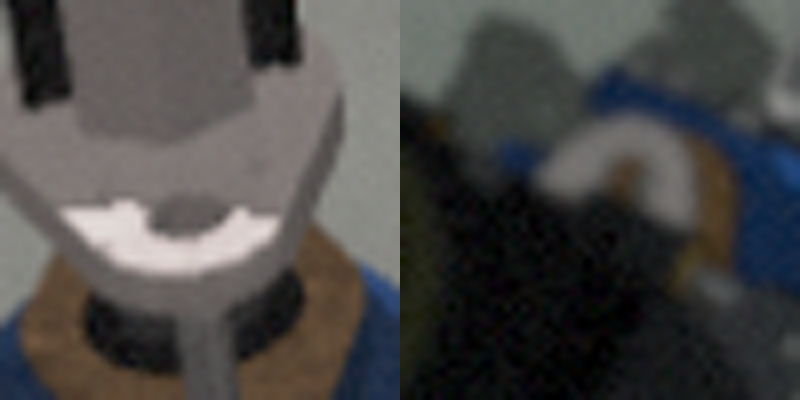

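The near hole, at about (210.6,281.7), lies within 0.3 px of the stud axis extended up to that height, (210.4,281.5). Easing down past the stud tips.

```bash
python3 -m crank '[[[0,0,1.5,0,1],[0,0,1.5,0,1],[0,0,1.5,0,1],[0,0,1.5,0,1],[0,0,1,0,1],[0,0,0,0,1]]]'
python3 -m crank '[[[0,0,1.5,0,1],[0,0,1.5,0,1],[0,0,1.5,0,1],[0,0,1.5,0,1],[0,0,0,0,1],[0,0,0,0,1]]]'
python3 - <<'E'
from h import *
todo([.5771,.2382,.168],-.475)
E
```

```text
time: 9.83
position: [0.577, 0.2385, 0.1962]
tool_rot: [-0.739, -3.053, 0.001]
ft_force: [0.9, -0.6, -3.1]
grip_width: 0.343
grip_force: 40.0
time: 10.33
position: [0.5771, 0.2385, 0.1903]
tool_rot: [-0.739, -3.053, 0.0]
ft_force: [0.2, 1.0, -1.8]
grip_width: 0.336
grip_force: 40.0
t 10.3333 pos [577.1 238.5 190.3] yaw 2.667 shift mm [-0.2 -0.3 22.3] turn 0.0 tilt 0.0004 F [ 0.2  1.  -1.8] w 0.336 g 40.0 q [ 0.23  0.4  -0.85  1.54  0.31  1.34  0.44]
```

```bash
python3 -m crank '[[[0,0,1.5,0,1],[0,0,1.5,0,1],[0,0,1.5,0,1],[0,0,1.5,0,1],[0,0,1.5,0,1],[0,0,0,0,1],[0,0,0,0,1]]]'
python3 -m crank '[[[0,0,1.5,0,1],[0,0,1.5,0,1],[0,0,1.5,0,1],[0,0,1.5,0,1],[0,0,0,0,1],[0,0,0,0,1]]]'
```

```text
time: 10.92
position: [0.5771, 0.2385, 0.1829]
tool_rot: [-0.739, -3.053, 0.0]
ft_force: [0.8, -0.6, -3.0]
grip_width: 0.342
grip_force: 40.0
time: 11.42
position: [0.5773, 0.2387, 0.1774]
tool_rot: [0.739, 3.053, 0.0]
ft_force: [0.3, -0.5, 2.2]
grip_width: 0.339
grip_force: 40.0
```

```bash
python3 -m crank '[[[0,0,1.5,0,1],[0,0,1.5,0,1],[0,0,1.5,0,1],[0,0,1.5,0,1],[0,0,0,0,1],[0,0,0,0,1]]]'
python3 -m crank '[[[0,0,1,0,1],[0,0,1,0,1],[0,0,0,0,1],[0,0,0,0,1]]]'
python3 -c "
from h import *
todo([.5771,.2382,.1675],-.475)"
```

```text
time: 11.92
position: [0.5774, 0.2387, 0.1715]
tool_rot: [0.739, 3.053, 0.0]
ft_force: [-1.6, -1.3, 6.2]
grip_width: 0.338
grip_force: 40.0
time: 12.25
position: [0.5774, 0.2388, 0.1697]
tool_rot: [0.739, 3.053, 0.0]
ft_force: [-2.2, -0.6, 7.0]
grip_width: 0.344
grip_force: 40.0
t 12.25 pos [577.4 238.8 169.7] yaw 2.667 shift mm [-0.  -0.6  2.2] turn 0.0 tilt 0.0008 F [-2.2 -0.6  7. ] w 0.344 g 40.0 q [ 0.22  0.42 -0.84  1.57  0.32  1.3   0.43]
```

```bash
python3 -m crank '[[[0.5,0,0.5,0,1],[0,0,0.5,0,1],[0,0,0.5,0,1],[0,0,0,0,1],[0,0,0,0,1]]]'
python3 -m crank '[[[0,0,0.4,0,1],[0,0,0.3,0,1],[0,0,0,0,1],[0,0,0,0,1],[0,0,0,0,1]]]'
```

```text
time: 12.67
position: [0.5774, 0.2387, 0.1685]
tool_rot: [0.739, 3.052, 0.0]
ft_force: [-1.2, -1.0, 7.2]
grip_width: 0.342
grip_force: 40.0
time: 13.08
position: [0.5773, 0.2387, 0.1679]
tool_rot: [0.739, 3.052, 0.0]
ft_force: [-1.3, 0.1, 7.8]
grip_width: 0.343
grip_force: 40.0
```

```bash
python3 -m crank '[[[0.3,0,0.4,0,1],[0,0,0,0,1],[0,0,0,0,1],[0,0,0,0,1]]]'
python3 -m crank '[[[0,0,0.4,0,1],[0,0,0,0,1],[0,0,0,0,1],[0,0,0,0,1]]]'
```

```text
time: 13.42
position: [0.5773, 0.2387, 0.1676]
tool_rot: [0.739, 3.051, 0.0]
ft_force: [-0.1, -1.7, 8.8]
grip_width: 0.34
grip_force: 40.0
time: 13.75
position: [0.5774, 0.2387, 0.1676]
tool_rot: [0.739, 3.051, 0.0]
ft_force: [-0.6, -2.6, 9.5]
grip_width: 0.341
grip_force: 40.0
```

```bash
python3 -m crank '[[[0,0,0.4,0,1],[0,0,0.4,0,1],[0,0,0,0,1],[0,0,0,0,1],[0,0,0,0,1]]]'
python3 -m crank '[[[0,0,0.4,0,1],[0,0,0,0,1],[0,0,0,0,1],[0,0,0,0,1]]]'
```

```text
time: 14.17
position: [0.5774, 0.2387, 0.1675]
tool_rot: [0.739, 3.051, -0.0]
ft_force: [-3.4, -3.4, 13.5]
grip_width: 0.339
grip_force: 40.0
time: 14.5
position: [0.5774, 0.2388, 0.1676]
tool_rot: [0.739, 3.05, -0.0]
ft_force: [-3.4, -3.2, 15.9]
grip_width: 0.342
grip_force: 40.0
```

```bash
python3 -m crank '[[[0,0,0,0,1],[0,0,0,0,1],[0,0,0,0,1],[0,0,0,0,1]]]'
python3 -m crank '[[[0,0,0,0,1],[0,0,0,0,1],[0,0,0,0,1],[0,0,0,0,1]]]'
python3 - <<'E'
from h import *
todo([.5771,.2382,.1675],-.475)
s=get_image('side');t=get_image('top');cv2.imwrite('pics/c6.png',np.hstack([crop(s,(212,295),40,5),crop(t,(203,265),40,5)]))
E
```

```text
time: 14.83
position: [0.5774, 0.2387, 0.1675]
tool_rot: [0.739, 3.05, -0.0]
ft_force: [-4.0, -2.9, 14.4]
grip_width: 0.339
grip_force: 40.0
time: 15.17
position: [0.5774, 0.2388, 0.1675]
tool_rot: [0.739, 3.05, -0.0]
ft_force: [-4.2, -3.4, 15.8]
grip_width: 0.339
grip_force: 40.0
t 15.1667 pos [577.4 238.8 167.5] yaw 2.666 shift mm [-0.  -0.6  0. ] turn -0.0 tilt 0.0029 F [-4.2 -3.4 15.8] w 0.339 g 40.0 q [ 0.22  0.42 -0.84  1.57  0.32  1.3   0.43]
```

View pics/c6.png

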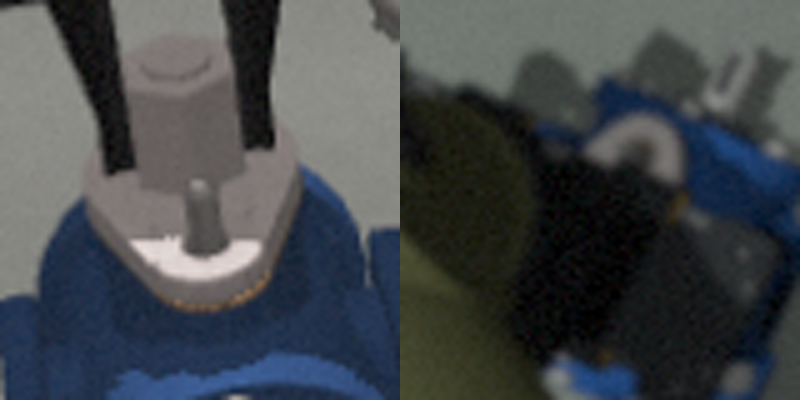

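The bonnet is flush on the gasket, with the near stud standing through its hole at about (212.5,299). It is level, and the push is steady at about 15 N. Handing in.

```bash
python3 -c "
from bench import job
print(job.close_job())"
```

```text
the job is handed in; nothing more can be done
None
```

The job is handed in with the bonnet over both studs, flush on its seat and still held down by the gripper at about 15 N on the wrist sensor, with no bystander touched; the hand-in call returned no verdict.

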